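Take the used filter out of the dispensary dust extractor

ROBOT

A 6-joint arm with a two-finger parallel gripper is mounted at the origin on the work surface. World frame = base frame: x ahead of the robot, y to its left, z up, the work surface at z = 0. Lengths are in mm, angles in rad, forces in N, time in s.
With the tool pointing down it reaches from about 275 to 750 mm from the base axis. Payload 10.2 kg.
Tool frame: the origin (TCP) lies midway between the tips of the shut fingers; the grasp point (between the pads) lies grip_depth behind it (grip_depth is the distance from the TCP to the grasp point, in mm); z points along the fingers, y is the line along which they close (so a half turn about z gives the same grasp; the last joint's range is limited). The gripper opens to 85 mm and grips with 20 to 120 N. Pads are 22 mm wide; open, the fingers measure 114 mm over their backs; the gripper's body (76 mm by 85 mm) begins 54 mm behind the grasp point. The pads swing forward as they close: fully open they stand 13 mm farther back than shut.
Start: joints at [-0.223, 0.313, 1.498, -0, 1.331, -0.223], TCP at [525.006, -0.013, 207.194] pointing down, gripper open.
Joint ranges: [-2.94, 2.94], [-0.97, 2.17], [0.19, 2.56], [-1.23, 4.37], [0.02, 3.11], [-2.88, 2.88]. Speed limits (rad/s): [2.39, 2.39, 3.01, 3.14, 3.14, 3.14].

INTERFACE

Orientations are given as a unit quaternion [w, x, y, z].
In Python, from rig import * gives the robot as it stands.
- The arm moves only by the tool servo_tool, never from a script. Its argument "commands" is a list of rows, each a list of 3 entries, a list of its own where there are three numbers: the gripper command: -1 is fully open, 1 is shut, values between are in proportion, then the shift along the tool's x, y, z in m, then the turn, a rotation vector about the tool's x, y, z in units of 6 degrees (1.0 is 6 degrees). In form: [[grip, [dx, dy, dz], [ax, ay, az]], ...]. A call has 1 to 10 rows; each row shifts and turns the commanded pose from where the row before left it, along the tool's axes as they then stand; what a row does not reach is not made up. A row lasts 1/12 s, in which the tool goes at most 41.7 mm and 7.16 degrees, less where a joint would pass 70% of its speed; a pose out of reach is approached as far as the arm can. A call is refused whole if a number of a shift passes 0.0417 or a number of a turn 1, either way. A call with a gripper value outside its range is refused whole. The fingers move at their own pace and stop on an object; "squeeze" is the grip in N (left out, the last holds). Time passes only in rows, so rows that do not move let the fingers close. It gives the time, the measured TCP pose, the force, the opening and the grip force at its end, in the units of the state.
- sense(): the state, without advancing time (a new reading comes with each control period).
- capture(name): name is "scene" or "side" or "wrist"; returns a dict with "pixels" (420x560x3 uint8, red, green, blue), "z_map" (420x560 float32, mm along the optical axis (not along the pixel's ray), 0 where there is no reading), "fx", "fy", "cx", "cy" (pixels), "distortion" ([k1, k2, p1, p2, k3] as OpenCV has them; the pictures are not rectified), "rvec" (rotation vector, rad) and "tvec" (3), from world to camera coordinates, as OpenCV has them; the wrist camera has in their place "T_tool_cam" (4x4, takes a point from camera to tool coordinates, whose origin is the TCP and whose axes are the flange's). Camera axes: x right, y down, z forward; pixel columns grow to the right and rows downward; lengths in mm; the calibration is good to about 2 mm. A picture is of the moment at which its call begins: read the wrist's pose just before it.
- finish_job(): hands the job in; it is judged then, once.
The state is a dict: "time_s": time; "joints": joint angles; "dq": joint speeds; "tau": joint torques, N m; "eef_pos": TCP position; "ee_rot": TCP orientation; "force": force on the tool from outside, world axes, zero at the start; "wrist_torque": the same for the moment, N m; "grip_width": opening from 0.0 (shut) to 1.0 (fully open); "grip_force": force on a finger pad.
Only numpy, scipy, OpenCV 4.12 (cv2) and the standard library are available. Lean on these libraries where they do the work, as an engineer would, in place of code of your own. Each camera call takes 0.05 s, during which the arm holds its last target. There are 200 camera calls.

TASK

The bench dust extractor is due for a new filter: lift the paddle latch on its sloping door and swing the door right up until it stands fully open against its stop. Then take the used filter cassette out by its grip and lay it flat, grip uppermost, inside the empty steel tray beside the unit, leaving the door open. The cassette is thin plastic, so hold it lightly and set it down gently, and do not disturb the bottle, jar and cartons round about.

Things in the scene. Friction and masses are not known exactly. Their poses are not given: they have to be found in the camera images.
- unit: fixed cream sheet-metal dust extractor on the counter, 300 mm deep (its x) x 300 wide (y). Origin: centre of its underside; x points from its front to its back, y left, z up. The front is 70 mm high; from there the face slopes up at 30 degrees from level to the door hinge; behind that a flat deck 172 mm high. The slope's outward normal leans 30 degrees from vertical towards the front (-x)
- hinge_line (a point): middle of the door's hinge line at the top of the slope, fixed on the unit at its x = +30 mm, z = 172 mm; axes as the unit's; the hinge runs along y
- bay_floor (a point): centre of the floor of the filter bay under the door, fixed on the unit; axes as the unit's. The bay is a rectangular pocket sunk square into the slope: 120 mm along the slope (30 to 150 mm down from the hinge line) x 160 mm wide; its floor is parallel to the slope, 66 mm under the shut door's underside
- door (a joint): angle of the sloping door about its upper hinge, rad: 0 = shut, grows as the lower edge swings up; 1.75 = fully open at its stop (100 degrees from shut: it still leans 20 degrees from vertical to the front, over the bay). Friction hinge: stays where it is left; up to 7 N at the lower edge moves it. Held shut by a hidden pawl while the paddle is down
- door_edge (a point): middle of the door's lower (free) edge. Door: 190 mm from hinge to this edge, 210 wide, 12 thick; its underside passes through the hinge line. Turns with the door: x points from the edge to the hinge, y along the hinge, z out of the outer face. Once ajar, the door can be pushed on up from beneath with shut fingers
- paddle (a joint): angle of the paddle about its pin, rad: 0 = down (latched), grows as the free end is lifted off the door; 0.70 = its stop. A spring pulls it down (3 to 6 N at the free end). Above about 0.45 the pawl under the door is clear and the door can be raised while the paddle is kept up: lift the paddle to its stop and keep lifting
- paddle_grip (a point): where to take the black paddle, on the door's outer face near its lower edge: mid-width, mid-thickness, 18 mm from its free end. 48 mm wide (y), 8 thick, 22 clear above the door; sides free. Pin: 72 mm up the slope from here (+x) and 6 mm nearer the door. Shut, this point is 167 mm down from the hinge line, 38 above the door's underside. z outwards. Pinched across y it can turn in the pads
- filter_grip (a point): centre of the upright grip bar on the used filter cassette: bar 14 mm thick (x), 100 long (y), 30 tall (z, out of the face). Cassette frame below it 112 (x) x 150 (y) x 30 mm (z), 0.18 to 0.33 kg; its face is 15 mm and its underside 45 mm below this point. Lies loose in the bay, face parallel to the slope, 1 to 8 mm clear at the edges; comes out straight along the slope's normal
- filter: the same cassette, origin at the centre of its underside, same axes as filter_grip. Thin plastic: pinch the grip bar with no more than about 40 N
- tray: empty shallow steel tray, fixed on the counter left or right of the unit: 225 (x) x 178 (y) x 24 mm high, walls and floor 4 mm. Origin: centre of its underside, z up
- bottle_mid (a point): middle of a closed amber glass bottle, 68 mm diameter, 135 mm tall, standing in front of the unit to one side; leave it alone
- jar_mid (a point): middle of a white plastic jar, 66 mm diameter, 85 mm tall, standing in front of the unit to the other side; leave it alone
- carton_mid (a point): middle of a paper carton 135 x 90 x 60 mm beside the unit, on the side away from the tray; leave it alone
- packet_mid (a point): middle of a paper carton 60 x 105 x 42 mm lying on the unit's rear deck; leave it alone

How it is judged:
By the outcome, as a careful person would: the job done as asked, in the order asked, and still so for the second after the job is handed in, with the robot touching nothing.
It also fails if it takes over 59 s, if anything falls off the work surface, if the arm or the gripper's body presses on something with over 40 N, if the wrist force passes 120 N, or if a joint passes its speed limit or range.

## Working session

There is one attempt and no reset: what is moved stays moved. The work goes in short steps, Python scripts to look and compute and a tool call to move; the robot and the scene stay as the last step left them, time stands still between calls to the robot, and variables do not carry over. Pictures are saved under pics/ and viewed, at most 10 in all, crops included, and the job is handed in when it is done.

Besides the shell and the picture viewer there is one more tool, called after "Request:" in YAML: its name, and indented under it one key for each argument. servo_tool: Moves the arm, as the interface text tells. Its arguments: {"type":"object","properties":{"commands":{"type":"array"},"squeeze":{"type":"number"}},"required":["commands"]}

```bash
mkdir -p pics; ls; cat > h.py <<'E'
import numpy as np, cv2, pickle
from rig import *
from scipy.spatial.transform import Rotation as R
def rot(q): return R.from_quat([q[1],q[2],q[3],q[0]]).as_matrix()
def cloud(c,s=None):
    h,w=c["z_map"].shape
    u,v=np.meshgrid(np.arange(w),np.arange(h))
    K=np.array([[c["fx"],0,c["cx"]],[0,c["fy"],c["cy"]],[0,0,1.]])
    p=cv2.undistortPoints(np.stack([u,v],-1).reshape(-1,1,2).astype(np.float64),K,np.array(c["distortion"],float)).reshape(h,w,2)
    z=c["z_map"][...,None].astype(float)
    P=np.concatenate([p*z,z],-1)
    if "rvec" in c and c["rvec"] is not None:
        Rm=cv2.Rodrigues(np.array(c["rvec"],float))[0]; W=(P-np.array(c["tvec"]).reshape(3))@Rm
    else:
        T=np.array(c["T_tool_cam"]); W=P@T[:3,:3].T+T[:3,3]
        W=W@rot(s["ee_rot"]).T+np.array(s["eef_pos"])
    W[c["z_map"]<=0]=np.nan
    return W
def snap(n,png=None):
    s=sense(); c=capture(n)
    if png: cv2.imwrite("pics/"+png,cv2.cvtColor(c["pixels"],cv2.COLOR_RGB2BGR))
    return c,cloud(c,s),s
E
python3 - <<'E'
from h import *
a=[]
for n in("scene","side"):
    c,W,s=snap(n,n+".png"); np.savez(n+".npz",W=W,px=c["pixels"]); a.append(cv2.imread("pics/%s.png"%n))
    print(n,c["rvec"],c["tvec"],c["fx"])
print(s)
E
```

```text
pics
scene [ 2.32548678  0.5786239  -0.21610103] [-514.04725871  -90.9128555  1350.80969693] 428.74226248549814
side [ 2.30706086 -0.41342144  0.18993373] [-520.10828552  235.75659332 1030.07491474] 419.8323810447578
{'time_s': 0.05, 'joints': array([-2.23416754e-01,  3.13438105e-01,  1.49847579e+00, -3.00403468e-05,
        1.33099219e+00, -2.23410574e-01]), 'dq': array([-3.08878738e-04, -4.11809173e-05, -1.55021484e-04,  4.70467422e-04,
        4.60874491e-04,  6.52850903e-05]), 'tau': array([ 3.00307678e-03, -4.13353980e+01, -2.60476810e+01, -1.21724265e-04,
        2.95523772e-03, -3.73646219e-05]), 'eef_pos': array([5.24697305e+02, 3.94527177e-02, 2.06626613e+02]), 'ee_rot': array([-5.47941944e-04,  7.07106284e-01,  7.07106973e-01, -3.62288101e-04]), 'force': array([ 0.14913881,  0.63172247, -0.07874302]), 'wrist_torque': array([-0.02936873,  0.02354786, -0.00651394]), 'grip_force': 0.0, 'grip_width': 1.0000709671566386}
```

View pics/scene.png

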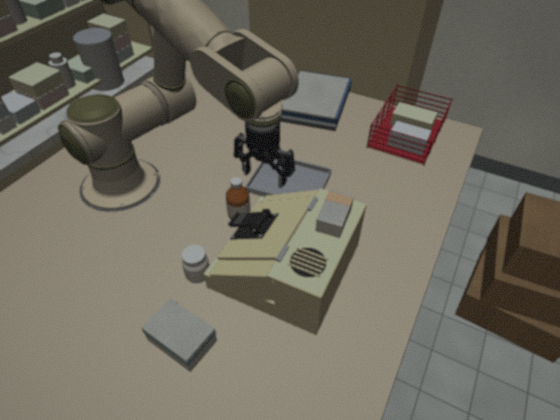

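View pics/side.png

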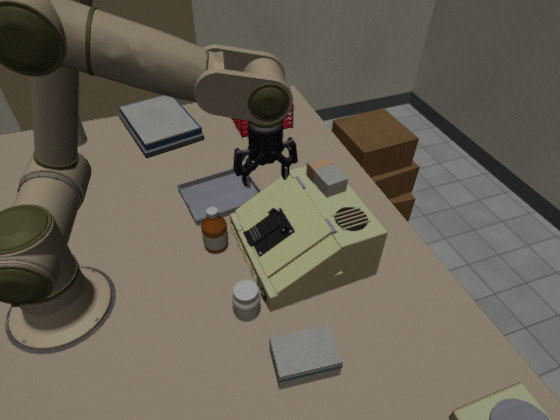

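The scene view shows the unit centred near (290,250), with the paddle at (255,222), the bottle at (237,200), the jar at (195,262) and the tray at (290,178). The side view shows the same layout: paddle (268,232), tray (220,193), bottle (213,230), jar (246,300).

```bash
python3 - <<'E'
from h import *
for n in("scene","side"):
    d=np.load(n+".npz"); W=d["W"]; px=d["px"]; hsv=cv2.cvtColor(px,cv2.COLOR_RGB2HSV)
    # front-slope seed region on the door; iterative plane fit
    box={"scene":(225,262,265,300),"side":(205,222,285,320)}[n]
    Nn=cv2.GaussianBlur(np.nan_to_num(W),(5,5),0)
    gx=np.roll(Nn,-3,1)-np.roll(Nn,3,1); gy=np.roll(Nn,-3,0)-np.roll(Nn,3,0)
    N=np.cross(gy,gx); N/=np.linalg.norm(N,axis=2,keepdims=True)+1e-9; N*=np.sign(N[...,2:])
    reg=(W[...,2]>75)&(W[...,2]<200)&(W[...,0]>350)&(W[...,0]<850)&(W[...,1]<0)&(W[...,1]>-450)
    sl=reg&(abs(N[...,2]-.866)<.06)&(N[...,0]<-.2)
    P=W[sl]; 
    for k in range(8):
        c0=P.mean(0); nn=np.linalg.svd(P-c0,full_matrices=False)[2][2]; nn*=np.sign(nn[2])
        e=(W-c0)@nn; P=W[sl&(abs(e)<(15 if k<3 else 4))]
    yaw=np.arctan2(-nn[1],-nn[0]); print(n,len(P),"n",nn,"tilt",np.degrees(np.arccos(nn[2])),"yaw",np.degrees(yaw))
    U=np.array([np.cos(yaw),np.sin(yaw),0]);V=np.array([-U[1],U[0],0])
    print(" slope plane pct u,v",np.percentile(P@U,[.5,2,98,99.5]),np.percentile(P@V,[.5,2,98,99.5]),"d",c0@nn)
    dk=(abs(W[...,2]-172)<8)&(N[...,2]>.95)&(W[...,1]<0)&(W[...,0]>400); D=W[dk]
    print(" deck",len(D),np.median(D[:,2]),np.percentile(D@U,[.5,2,98,99.5]),np.percentile(D@V,[.5,2,98,99.5]))
    # everything tall in region
    A=W[(W[...,2]>30)&(W[...,0]>400)&(W[...,0]<850)&(W[...,1]<-20)&(W[...,1]>-420)&(W[...,2]<180)&(hsv[...,1]>50)&(hsv[...,0]>18)&(hsv[...,0]<40)]
    print(" cream",np.percentile(A@U,[.5,2,98,99.5]),np.percentile(A@V,[.5,2,98,99.5]))
    bl=(hsv[...,2]<60)&(W[...,2]>70)&(W[...,2]<190)&(abs((W-c0)@nn-25)<25)&sl.__class__(W[...,1]<0)
    nl,lab,st,ce=cv2.connectedComponentsWithStats(bl.astype(np.uint8))
    for i in range(1,nl):
        if st[i,4]>40:
            Q=W[lab==i]; print(" black",ce[i],st[i,4],np.median(Q,0),"u",np.percentile(Q@U,[2,98]),"v",np.percentile(Q@V,[2,98]),"h",np.percentile((Q-c0)@nn,[2,50,98]))
    t=(W[...,2]>2)&(W[...,2]<35)&(hsv[...,1]<60)&(W[...,0]>350)&(W[...,0]<900)&(W[...,1]>-450)&(W[...,1]<250)
    nl,lab,st,ce=cv2.connectedComponentsWithStats(t.astype(np.uint8))
    for i in range(1,nl):
        if st[i,4]>150:
            Q=W[lab==i]; r=cv2.minAreaRect(Q[:,:2].astype(np.float32)); print(" grey",ce[i],st[i,4],r,np.median(Q[:,2]))
E
```

```text
scene 1164 n [-0.47544526 -0.15305962  0.86632821] tilt 29.965283224564473 yaw 17.844873317307435
 slope plane pct u,v [402.45104281 412.07305767 566.51538385 573.43185676] [-366.66338174 -360.19434949 -215.90539676 -205.69571532] d -130.7524245448373
 deck 2707 172.92921889139257 [557.0344742  564.87219482 693.66646776 706.25346706] [-398.75277985 -393.25901837 -214.81073637 -200.35917933]
 cream [392.74740046 409.12118019 702.95615405 710.53842189] [-410.96520893 -409.29983091 -216.52974049 -200.51179608]Traceback (most recent call last):
  File "<stdin>", line 23, in <module>
ValueError: maximum supported dimension for an ndarray is currently 64, found 420
```

```bash
python3 - <<'E'
from h import *
np.set_printoptions(precision=1,suppress=True)
for n in("scene","side"):
    d=np.load(n+".npz"); W=d["W"]; px=d["px"]; hsv=cv2.cvtColor(px,cv2.COLOR_RGB2HSV)
    Nn=cv2.GaussianBlur(np.nan_to_num(W),(5,5),0)
    gx=np.roll(Nn,-3,1)-np.roll(Nn,3,1); gy=np.roll(Nn,-3,0)-np.roll(Nn,3,0)
    N=np.cross(gy,gx); N/=np.linalg.norm(N,axis=2,keepdims=True)+1e-9; N*=np.sign(N[...,2:])
    cr=(hsv[...,1]>50)&(hsv[...,0]>18)&(hsv[...,0]<45)&(W[...,0]>350)&(W[...,0]<900)&(W[...,1]<200)&(W[...,1]>-450)&(W[...,2]<200)
    sl=cr&(W[...,2]>75)&(abs(N[...,2]-.866)<.06)&(N[...,0]<-.2)
    P=W[sl]
    for k in range(8):
        c0=P.mean(0); nn=np.linalg.svd(P-c0,full_matrices=False)[2][2]; nn*=np.sign(nn[2])
        e=(W-c0)@nn; P=W[sl&(abs(e)<(15 if k<3 else 4))]
    yaw=np.arctan2(-nn[1],-nn[0]); print(n,len(P),"tilt",np.degrees(np.arccos(nn[2])),"yaw",np.degrees(yaw))
    U=np.array([np.cos(yaw),np.sin(yaw),0]);V=np.array([-U[1],U[0],0])
    pc=lambda x:np.percentile(x,[.5,2,98,99.5])
    print(" slope u,v",pc(P@U),pc(P@V),"d",c0@nn)
    D=W[(abs(W[...,2]-172)<8)&(N[...,2]>.97)&cr]
    print(" deck",len(D),np.median(D[:,2]),pc(D@U),pc(D@V), cv2.minAreaRect(D[:,:2].astype(np.float32)))
    A=W[cr&(W[...,2]>30)]; print(" cream",pc(A@U),pc(A@V))
    bl=(hsv[...,2]<70)&(W[...,2]>70)&(W[...,2]<200)&(abs((W-c0)@nn-25)<25)&(W[...,0]>350)&(W[...,0]<850)
    nl,lab,st,ce=cv2.connectedComponentsWithStats(bl.astype(np.uint8))
    for i in range(1,nl):
        if st[i,4]>40:
            Q=W[lab==i]; print(" black",ce[i],st[i,4],np.median(Q,0),"u",pc(Q@U),"v",pc(Q@V),"h",pc((Q-c0)@nn))
    t=(W[...,2]>2)&(W[...,2]<35)&(hsv[...,1]<70)&(W[...,0]>350)&(W[...,0]<900)&(W[...,1]>-450)&(W[...,1]<250)
    nl,lab,st,ce=cv2.connectedComponentsWithStats(t.astype(np.uint8))
    for i in range(1,nl):
        if st[i,4]>150:
            Q=W[lab==i]; print(" grey",ce[i],st[i,4],cv2.minAreaRect(Q[:,:2].astype(np.float32)),np.median(Q[:,2]))
    for nm,b in (("bottle",(hsv[...,0]<14)&(hsv[...,1]>140)),):
        Q=W[b&(W[...,0]>350)&(W[...,0]<600)&(abs(W[...,1])<150)&(W[...,2]>20)]; print(nm,len(Q),np.median(Q,0) if len(Q) else "",pc(Q[:,0]),pc(Q[:,1]))
E
```

```text
scene 1632 tilt 30.070186856141635 yaw 2.1801898930956405
 slope u,v [484.5 488.3 621.4 625.8] [-166.3 -163.2   34.7   37.3] d -156.6622614848728
 deck 301 175.32875826120176 [599.8 616.6 726.3 728.3] [-174.1 -172.6  -27.5  -21.9] ((664.543212890625, -77.63438415527344), (123.46835327148438, 187.6406707763672), 13.396872520446777)
 cream [467.5 476.  755.5 755.8] [-217.8 -217.2   64.    73.7]
 black [239.2 202.6] 56 [421.5  38.8  75.1] u [382.2 384.  435.  435.2] v [13.4 14.2 46.5 47.1] h [ 0.8  2.3 28.  29.1]
 black [251.4 223.6] 924 [520.9 -56.8 139.5] u [455.8 458.8 559.1 561.1] v [-108.7 -107.3  -36.9  -34.7] h [ 1.2  1.5 34.5 36.1]
 grey [268.5 184.9] 762 ((442.3637390136719, 198.2070770263672), (102.4599838256836, 176.67454528808594), 89.92749786376953) 5.915108837626629
 grey [279.9 303.2] 693 ((693.3602905273438, -95.88314819335938), (454.29132080078125, 221.2004852294922), 49.89892578125) 21.10129952414099
 grey [186.4 352.9] 429 ((508.8083801269531, -371.93798828125), (160.81222534179688, 75.00888061523438), 26.596792221069336) 17.968110236501968
bottle 232 [411.5  44.3  95
[... 503 characters left out ...]
2 558.6 560.2] v [-110.  -108.3  -36.8  -30.8] h [ 0.2  0.7 35.7 37.3]
 black [214.9 233.1] 80 [395.1  34.   76.5] u [365.8 366.9 425.6 427.8] v [12.3 12.9 36.8 37.5] h [ 4.1  7.2 40.9 41.9]
 grey [219.9 204.3] 1029 ((465.8020324707031, 200.07809448242188), (230.52813720703125, 101.6397476196289), 0.8548223972320557) 5.569294013836667
 grey [245.8 314.8] 215 ((405.32122802734375, -178.73263549804688), (41.47392654418945, 81.01887512207031), 65.59170532226562) 17.6870802521846
 grey [304.1 377.3] 524 ((465.7578125, -365.7188415527344), (80.8747787475586, 165.3681182861328), 50.186500549316406) 16.66470542715348
bottle 356 [394.3  43.   94.3] [365.9 367.  485.3 551.8] [-48.   -3.1  64.9  67.8]
```

```bash
python3 - <<'E'
from h import *
import rig
print([x for x in dir(rig) if not x.startswith('_')], getattr(rig,'grip_depth',None))
c,W,s=snap("wrist","w1.png"); np.savez("w1.npz",W=W,px=c["pixels"]); print(np.round(c["T_tool_cam"],3), c["fx"])
E
```

```text
['PlanningError', 'capture', 'finish_job', 'grip_depth', 'sense'] 18.700000000000003
[[-0.00000e+00 -9.59000e-01 -2.83000e-01  7.09470e+01]
 [ 1.00000e+00  0.00000e+00 -1.00000e-03 -1.18700e+00]
 [ 1.00000e-03 -2.83000e-01  9.59000e-01 -1.66178e+02]
 [ 0.00000e+00  0.00000e+00  0.00000e+00  1.00000e+00]] 309.197155969598
```

View pics/w1.png

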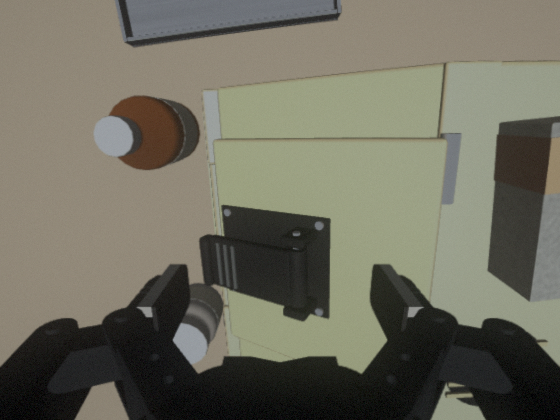

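The wrist view shows the paddle at about (250,268), with its free end at x≈204. The door's left edge runs along y≈139 and its hinge edge along x≈443. The bottle is at (145,133), the jar at (195,320), and the tray's near edge is at the top.

```bash
python3 - <<'E'
from h import *
np.set_printoptions(precision=1,suppress=True)
d=np.load("w1.npz"); W=d["W"]; px=d["px"]; hsv=cv2.cvtColor(px,cv2.COLOR_RGB2HSV)
P=W[160:200,240:420].reshape(-1,3); P=np.vstack([P,W[250:300,345:365].reshape(-1,3)]);P=P[~np.isnan(P[:,0])]
c0=P.mean(0); nn=np.linalg.svd(P-c0,full_matrices=False)[2][2]; nn*=np.sign(nn[2])
yaw=np.arctan2(-nn[1],-nn[0]); print("tilt",np.degrees(np.arccos(nn[2])),"yaw",np.degrees(yaw),"rms",((P-c0)@nn).std())
# yaw from edges (unit deck/slope line x~443, door left edge y~139)
def pt(u,v): 
    w=W[v-2:v+3,u-2:u+3].reshape(-1,3); return np.nanmedian(w,0)
print("left door edge",pt(230,146),pt(420,146)); print("hinge-side door edge",pt(436,160),pt(434,300))
print("lower edge",pt(222,150),pt(230,330)); print("front/top deck", pt(470,220))
y=np.radians(2.15);U=np.array([np.cos(y),np.sin(y),0]);V=np.array([-U[1],U[0],0]);n=-.5*U+np.array([0,0,.866])
print("outer plane d",np.median(P@n),"-> hinge u",2*(161-np.median(P@n)))
for q in((230,146),(420,146),(222,150),(436,160),(434,300),(450,160),(450,300)): w=pt(*q); print(q,w@U,w@V,w@n,w[2])
m=(hsv[...,2]<80); m[:, :195]=0; m[:,335:]=0; m[:200]=0; m[330:]=0
h=W@n-np.median(P@n); pm=m&(h>10)&(h<45)
Q=W[pm]; r=cv2.minAreaRect(Q[:,:2].astype(np.float32)); print(pm.sum(),"paddle u",np.percentile(Q@U,[1,50,99]),"v",np.percentile(Q@V,[1,5,50,95,99]),"h",np.percentile(h[pm],[2,50,98]))
Q=W[pm&(W@U<500)]; print("tip part v",np.percentile(Q@V,[1,5,50,95,99]),"u",np.percentile(Q@U,[1,5]),"h",np.percentile((Q@n)-np.median(P@n),[5,50,95]))
# bottle, jar, tray
g=(hsv[...,1]<70)&(W[...,2]>14)&(W[...,2]<35)&(W[...,1]>90)
Q=W[g];print("tray",g.sum(),np.percentile(Q[:,0],[1,99]),np.percentile(Q[:,1],[1,50,99]))
E
```

```text
tilt 29.92493651906693 yaw 2.0753054984586505 rms 0.6160918163439744
left door edge [479.8  50.5  97.7] [612.5  56.4 174.2]
hinge-side door edge [621.6  48.2 178.7] [638.7 -56.6 171.4]
lower edge [471.9  46.7  93.1] [ 465.7 -157.9   70.2]
front/top deck [655.1   6.2 171.5]
outer plane d -156.1363330233175 -> hinge u 634.272666046635
(230, 146) 481.3787786946077 32.41375300627064 -156.11281631453087 97.6634792526247
(420, 146) 614.1932126084411 33.37349490237884 -156.27566267885004 174.1581335165941
(222, 150) 473.2744172956969 28.951184857946867 -156.01417194476366 93.09819480725726
(436, 160) 622.9483194136078 24.823419563543798 -156.7260128796849 178.69301019297808
(434, 300) 636.1761383964536 -80.5381155469721 -169.6220634053556 171.43880576544018
(450, 160) 631.9627703557226 24.53264666266401 -160.77131005578417 179.22641469062023
(450, 300) 648.5944811872544 -81.49454682674501 -175.8061743636309 171.46774391454537
6432 paddle u [452.3 510.  545.5] v [-98.8 -93.7 -62.9 -34.7 -31.4] h [14.5 29.8 35.8]
tip part v [-161.   -87.1  -63.5  -42.8  -42.4] u [428.1 453.7] h [28.  30.3 35.8]
tray 1785 [359.5 582.8] [151.8 167.  188.6]
```

Request:
servo_tool:
  commands:
    - [-1, [-0.016, -0.018, 0], [0, 0, -1]]
    - [-1, [-0.016, -0.015, 0], [0, 0, -1]]
    - [-1, [-0.016, -0.01, 0], [0, 0, -1]]
    - [-1, [0, 0, 0], [0, 0, -1]]
    - [-1, [0, 0, 0], [0, 0, -1]]
    - [-1, [0, 0, 0], [0, 0, -1]]
    - [-1, [0, 0, 0], [0, 0, -1]]
    - [-1, [0, 0, 0], [0, 0, -1]]
    - [-1, [0, 0, 0], [0, 0, -1]]
    - [-1, [0, 0, 0], [0, 0, -1]]

```text
time_s: 0.98
eef_pos: [487.2, -51.2, 207.0]
ee_rot: [-0.0, 0.256, 0.967, 0.0]
force: [-0.0, 0.1, -0.2]
grip_width: 1.001
grip_force: 0.0
```

Request:
servo_tool:
  commands:
    - [-1, [0, 0, 0], [0, 0, -1]]
    - [-1, [0, 0, 0], [0, 0, -1]]
    - [-1, [0, 0, 0], [0, 0, -1]]
    - [-1, [0, 0, 0], [0, 0, -1]]
    - [-1, [0, 0, 0], [0, 0, -1]]
    - [-1, [0, 0, 0], [0, 0, -0.35]]
    - [-1, [0, 0, 0], [0, 0, 0]]
    - [-1, [0, 0, 0], [0, 0, 0]]

```text
time_s: 1.65
eef_pos: [487.2, -51.2, 207.0]
ee_rot: [-0.0, -0.018, 1.0, 0.0]
force: [0.2, 0.4, 0.0]
grip_width: 0.993
grip_force: 0.0
```

```bash
python3 - <<'E'
from h import *
np.set_printoptions(precision=3,suppress=True)
c,W,s=snap("wrist","w2.png"); print(s["time_s"],s["eef_pos"],rot(s["ee_rot"]),s["joints"]); np.savez("w2.npz",W=W,px=c["pixels"])
E
```

```text
1.65 [487.207 -51.175 207.038] [[-0.999 -0.035 -0.   ]
 [-0.035  0.999  0.   ]
 [ 0.     0.    -1.   ]] [-0.344  0.236  1.6    0.     1.307 -1.95 ]
```

View pics/w2.png

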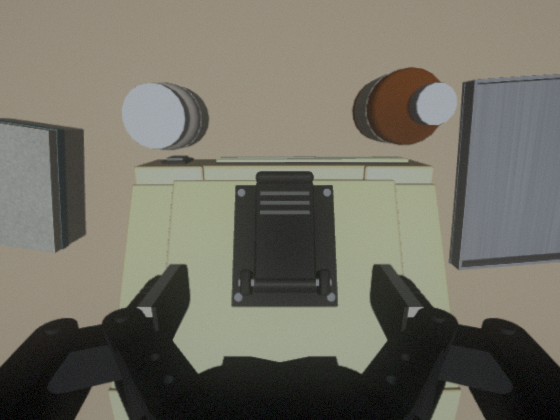

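The paddle is centred at column 285, against 279 for the fingers, and its free end is at (285,177). It is square to the gripper, so I go down over it.

Request:
servo_tool:
  commands:
    - [-1, [0.015, 0.003, 0.02], [0, 0, 0]]
    - [-1, [0, 0, 0.03], [0, 0, 0]]
    - [-1, [0, 0, 0.03], [0, 0, 0]]
    - [-1, [0, 0, 0.02], [0, 0, 0]]
    - [-1, [0, 0, 0.007], [0, 0, 0]]
    - [-1, [0, 0, 0], [0, 0, 0]]

```text
time_s: 2.2
eef_pos: [471.5, -48.5, 99.1]
ee_rot: [-0.001, -0.018, 1.0, 0.001]
force: [-0.2, 0.2, 0.2]
grip_width: 1.002
grip_force: 0.0
```

Request:
servo_tool:
  commands:
    - [1, [0, 0, 0], [0, 0, 0]]
    - [1, [0, 0, 0], [0, 0, 0]]
    - [1, [0, 0, 0], [0, 0, 0]]
    - [1, [0, 0, 0], [0, 0, 0]]
    - [1, [0, 0, 0], [0, 0, 0]]
    - [1, [0, 0, 0], [0, 0, 0]]
  squeeze: 40

```text
time_s: 2.7
eef_pos: [473.0, -48.1, 101.9]
ee_rot: [0.001, -0.018, 1.0, 0.0]
force: [-2.3, 6.2, 9.7]
grip_width: 0.495
grip_force: 39.1
```

```bash
python3 - <<'E'
import numpy as np
def rt(p,a): # opening: edge swings up => rotate (u,z) clockwise
    c,s=np.cos(a),np.sin(a); return np.array([c*p[0]+s*p[1],-s*p[0]+c*p[1]])
def loc(x,n): return rt(np.array([x,n]),-np.pi/6) # local slope->(u,z)
def grip(phi,th):
    pin=np.array([-95.,32]); g=pin+rt(np.array([-72.,6]),phi); return rt(loc(*g),th)
g0=grip(0,0); print(g0)
pts=[(p,0) for p in np.linspace(0,.72,7)]+[(.72,t) for t in np.linspace(0,1.75,31)[1:]]
q=np.array([grip(*p) for p in pts]); d=np.diff(q,axis=0)
for i,(a,b) in enumerate(d): print(i,pts[i+1][0].round(2),round(pts[i+1][1],2),"dx %.4f dz %.4f"%(-a/1000,-b/1000),q[i+1].round(0))
E
```

```text
[-163.62624243  -50.59103466]
0 0.12 0 dx 0.0032 dz -0.0080 [-167.  -43.]
1 0.24 0 dx 0.0022 dz -0.0084 [-169.  -34.]
2 0.36 0 dx 0.0012 dz -0.0086 [-170.  -26.]
3 0.48 0 dx 0.0002 dz -0.0087 [-170.  -17.]
4 0.6 0 dx -0.0009 dz -0.0086 [-170.   -8.]
5 0.72 0 dx -0.0019 dz -0.0085 [-168.    0.]Traceback (most recent call last):
  File "<stdin>", line 10, in <module>
AttributeError: 'float' object has no attribute 'round'
```

Request:
servo_tool:
  commands:
    - [1, [0.003, 0, -0.008], [0, 0, 0]]
    - [1, [0.002, 0, -0.008], [0, 0, 0]]
    - [1, [0.001, 0, -0.009], [0, 0, 0]]
    - [1, [0, 0, -0.009], [0, 0, 0]]
    - [1, [-0.001, 0, -0.009], [0, 0, 0]]
    - [1, [-0.002, 0, -0.008], [0, 0, 0]]

```text
time_s: 3.2
eef_pos: [469.4, -49.0, 152.4]
ee_rot: [0.0, -0.018, 1.0, -0.0]
force: [0.3, 0.5, 0.3]
grip_width: 0.001
grip_force: 0.0
```

```bash
python3 - <<'E'
import numpy as np
r=168
a=np.radians(180-np.linspace(0,100,31)); q=np.c_[r*np.cos(a),r*np.sin(a)]; d=np.diff(q,axis=0)
for i,(x,y) in enumerate(d): print(i,"%.4f %.4f"%(-x/1000,-y/1000),q[i+1].round(0))
E
```

```text
0 -0.0003 -0.0098 [-168.   10.]
1 -0.0009 -0.0097 [-167.   20.]
2 -0.0014 -0.0097 [-165.   29.]
3 -0.0020 -0.0096 [-163.   39.]
4 -0.0025 -0.0094 [-161.   48.]
5 -0.0031 -0.0093 [-158.   57.]
6 -0.0036 -0.0091 [-154.   67.]
7 -0.0041 -0.0089 [-150.   75.]
8 -0.0046 -0.0086 [-145.   84.]
9 -0.0051 -0.0083 [-140.   92.]
10 -0.0056 -0.0080 [-135.  100.]
11 -0.0061 -0.0077 [-129.  108.]
12 -0.0065 -0.0073 [-122.  115.]
13 -0.0069 -0.0069 [-115.  122.]
14 -0.0073 -0.0065 [-108.  129.]
15 -0.0077 -0.0061 [-100.  135.]
16 -0.0080 -0.0056 [-92. 140.]
17 -0.0083 -0.0051 [-84. 145.]
18 -0.0086 -0.0046 [-75. 150.]
19 -0.0089 -0.0041 [-67. 154.]
20 -0.0091 -0.0036 [-57. 158.]
21 -0.0093 -0.0031 [-48. 161.]
22 -0.0094 -0.0025 [-39. 163.]
23 -0.0096 -0.0020 [-29. 165.]
24 -0.0097 -0.0014 [-20. 167.]
25 -0.0097 -0.0009 [-10. 168.]
26 -0.0098 -0.0003 [  0. 168.]
27 -0.0098 0.0003 [ 10. 168.]
28 -0.0097 0.0009 [ 20. 167.]
29 -0.0097 0.0014 [ 29. 165.]
```

Request:
servo_tool:
  commands:
    - [-1, [0, 0, -0.025], [0, 0, 0]]
    - [-1, [0, 0, -0.025], [0, 0, 0]]
    - [-1, [0, 0, 0], [0, 0, 0]]
    - [-1, [0, 0, 0], [0, 0, 0]]
    - [-1, [0, 0, 0], [0, 0, 0]]

```text
time_s: 3.62
eef_pos: [469.0, -48.8, 200.8]
ee_rot: [-0.0, -0.018, 1.0, 0.0]
force: [-1.1, -0.1, -0.2]
grip_width: 0.708
grip_force: 0.0
```

```bash
python3 - <<'E'
from h import *
np.set_printoptions(precision=1,suppress=True)
c,W,s=snap("wrist","w3.png"); px=c["pixels"]; np.savez("w3.npz",W=W,px=px)
y=np.radians(2.1);U=np.array([np.cos(y),np.sin(y),0]);V=np.array([-U[1],U[0],0]);n=-.5*U+np.array([0,0,.866])
T=s["eef_pos"]; print("tcp u,v,z",T@U,T@V,T[2])
hsv=cv2.cvtColor(px,cv2.COLOR_RGB2HSV)
h=W@n
rows=slice(100,400)
P=W[(hsv[...,1]>50)&(hsv[...,0]>18)&(hsv[...,0]<45)&(abs(h+156)<6)]; d=np.median(P@n); print("door d",d)
h=h-d
m=(h>14)&(h<45)&(hsv[...,2]<90)&(abs(W@V+65)<60)&(W@U<560)&(W@U>430)
Q=W[m]; print(m.sum(),"u",np.percentile(Q@U,[1,5,95]),"v",np.percentile(Q@V,[1,5,50,95,99]))
for lo in range(450,560,12):
    k=m&(W@U>lo)&(W@U<lo+12)
    if k.sum()>30: print(lo,k.sum(),"v",np.percentile(W[k]@V,[2,50,98]),"h",np.percentile(h[k],[5,50,95]),"z",np.median(W[k][:,2]))
E
```

```text
tcp u,v,z 466.87510772589576 -65.95316338161467 200.7517618839302
door d -157.30762898149518
7477 u [451.3 455.  535.6] v [-98.7 -89.6 -65.8 -42.6 -33.5]
450 790 v [-88.4 -66.1 -44. ] h [30.9 35.8 37.7] z 122.39261263909444
462 806 v [-89.3 -65.7 -42.9] h [30.  31.1 32.5] z 124.32949466780545
474 685 v [-89.2 -65.7 -43. ] h [29.8 31.1 32.7] z 131.43146195436168
486 1041 v [-89.  -66.5 -43.2] h [29.8 31.  32.1] z 138.21723191018597
498 1065 v [-88.7 -65.7 -43.5] h [29.9 31.1 32.1] z 145.19012405515358
510 1119 v [-89.2 -66.5 -43.1] h [29.8 31.  32.2] z 152.10124979345562
522 1422 v [-99.7 -65.8 -32.5] h [27.6 29.9 31.7] z 157.784540930065
534 548 v [-99.7 -66.5 -32.7] h [23.8 27.6 30.2] z 159.52108763029906
```

View pics/w3.png

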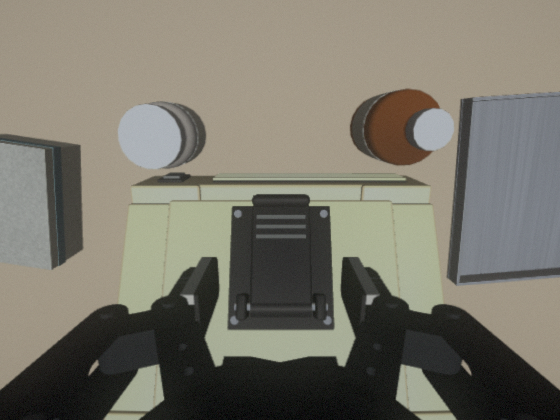

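The paddle is back down and unmoved, at (281,260), so the pads slipped off it. I'll grip it harder and lift more slowly.

Request:
servo_tool:
  commands:
    - [-1, [-0.003, 0, 0.015], [0, 0, 0]]
    - [-1, [0, 0, 0.025], [0, 0, 0]]
    - [-1, [0, 0, 0.03], [0, 0, 0]]
    - [-1, [0, 0, 0.025], [0, 0, 0]]
    - [-1, [0, 0, 0.008], [0, 0, 0]]
    - [-1, [0, 0, 0], [0, 0, 0]]

```text
time_s: 4.17
eef_pos: [470.9, -48.4, 96.2]
ee_rot: [-0.002, -0.018, 1.0, 0.001]
force: [0.2, -0.3, 0.5]
grip_width: 1.003
grip_force: 0.0
```

Request:
servo_tool:
  commands:
    - [1, [0, 0, 0], [0, 0, 0]]
    - [1, [0, 0, 0], [0, 0, 0]]
    - [1, [0, 0, 0], [0, 0, 0]]
    - [1, [0, 0, 0], [0, 0, 0]]
    - [1, [0, 0, 0], [0, 0, 0]]
    - [1, [0, 0, 0], [0, 0, 0]]
    - [1, [0, 0, 0], [0, 0, 0]]
    - [1, [0, 0, 0], [0, 0, 0]]
  squeeze: 100

```text
time_s: 4.83
eef_pos: [473.0, -48.1, 100.4]
ee_rot: [0.002, -0.018, 1.0, 0.0]
force: [-4.3, 6.4, 15.6]
grip_width: 0.468
grip_force: 98.9
```

Request:
servo_tool:
  commands:
    - [1, [0.001, 0, -0.004], [0, 0, 0]]
    - [1, [0.002, 0, -0.004], [0, 0, 0]]
    - [1, [0.001, 0, -0.004], [0, 0, 0]]
    - [1, [0.001, 0, -0.004], [0, 0, 0]]

```text
time_s: 5.17
eef_pos: [468.7, -48.2, 115.2]
ee_rot: [0.002, -0.018, 1.0, 0.001]
force: [9.4, 6.2, -4.9]
grip_width: 0.458
grip_force: 101.1
```

Request:
servo_tool:
  commands:
    - [1, [0.001, 0, -0.004], [0, 0, 0]]
    - [1, [0.0005, 0, -0.004], [0, 0, 0]]
    - [1, [0, 0, -0.004], [0, 0, 0]]
    - [1, [0, 0, -0.004], [0, 0, 0]]

```text
time_s: 5.5
eef_pos: [466.4, -49.1, 131.1]
ee_rot: [0.001, -0.018, 1.0, -0.0]
force: [-1.0, 0.9, 0.7]
grip_width: 0.275
grip_force: 0.0
```

Request:
servo_tool:
  commands:
    - [1, [0, 0, -0.004], [0, 0, 0]]
    - [1, [-0.0005, 0, -0.004], [0, 0, 0]]
    - [1, [-0.0005, 0, -0.004], [0, 0, 0]]

```text
time_s: 5.75
eef_pos: [466.7, -49.0, 142.8]
ee_rot: [0.0, -0.018, 1.0, -0.0]
force: [-0.1, -0.3, 0.6]
grip_width: -0.004
grip_force: 0.0
```

```bash
python3 - <<'E'
from h import *
np.set_printoptions(precision=1,suppress=True)
c,W,s=snap("wrist","w4.png"); np.savez("w4.npz",W=W,px=c["pixels"])
print(s["grip_width"])
for f,T in (("w2",[487.2,-51.2,207.04]),("w3",[469,-48.8,200.75]),("w4",s["eef_pos"])):
    d=np.load(f+".npz"); W=d["W"]; px=d["px"]
    Rm=rot(s["ee_rot"]); L=(W-np.array(T))@Rm
    m=(abs(L[...,0])<60)&(abs(L[...,1])<62)&(L[...,2]>-70)&(L[...,2]<15)&(px.max(2)<120)
    Q=L[m]; print(f,m.sum())
    for sg in(-1,1):
        q=Q[Q[:,1]*sg>0]; print(sg,"zmax",np.percentile(q[:,2],[90,99,100]),"x",np.percentile(q[q[:,2]>-25][:,0],[2,98]) if (q[:,2]>-25).any() else "", "inner y",np.percentile(abs(q[q[:,2]>-30][:,1]),[1,50,99]) if (q[:,2]>-30).any() else "")
E
```

```text
-0.0038405243194498387
w2 4352
-1 zmax [-43.4 -37.8 -36.3] x  inner y 
1 zmax [-42.9 -37.6 -36. ] x  inner y 
w3 4061
-1 zmax [-36.6 -30.3 -28.6] x  inner y [31.2 31.3 31.6]
1 zmax [-36.7 -30.5 -28. ] x  inner y [29.1 29.4 29.7]
w4 4088
-1 zmax [ 9.1 14.4 15. ] x [-59.5  -8.8] inner y [ 0.1 16.4 23.9]
1 zmax [11.7 14.4 15. ] x [-58.4  -8.7] inner y [ 0.5 19.5 23.9]
```

View pics/w4.png

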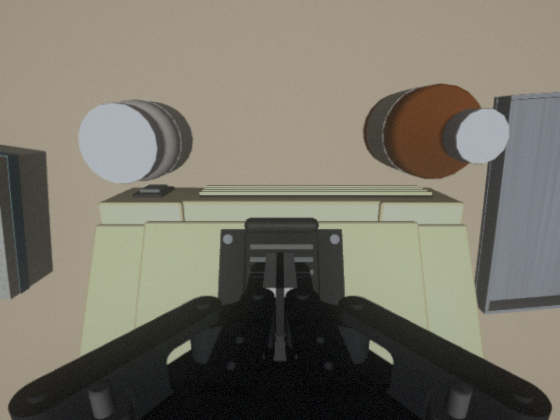

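The shut fingers are seen at about (280,255) and their tips overlap the paddle. The paddle itself is down again. I'll check where the tips are in tool coordinates.

```bash
python3 - <<'E'
from h import *
np.set_printoptions(precision=1,suppress=True)
s=sense();Rm=rot(s["ee_rot"])
for f,T,pts in (("w2",[487.2,-51.2,207.04],[(u,v) for u in(160,180,186) for v in (262,268,275,285,300,315)]),("w4",s["eef_pos"],[(u,v) for u in (272,280,288) for v in range(246,300,6)])):
    d=np.load(f+".npz"); L=(d["W"]-np.array(T))@Rm
    for u,v in pts: print(f,u,v,L[v,u],d["px"][v,u])
E
```

```text
w2 160 262 [ -49.9 -110.8   92.3] [163 168 140]
w2 160 268 [ -55.  -110.6   90.2] [161 167 141]
w2 160 275 [  8.4 -53.7 -43.8] [88 90 77]
w2 160 285 [ 12.6 -47.2 -59.9] [61 65 59]
w2 160 300 [ 12.8 -43.2 -70.8] [44 47 41]
w2 160 315 [  7.5 -43.3 -72.1] [32 33 28]
w2 180 262 [-44.3 -88.1  80.6] [158 163 139]
w2 180 268 [ 12.3 -44.1 -44.7] [44 44 37]
w2 180 275 [ 10.6 -43.3 -47.9] [47 47 40]
w2 180 285 [  5.8 -43.8 -48. ] [42 45 39]
w2 180 300 [  0.7 -43.2 -51.5] [42 40 32]
w2 180 315 [ -6.7 -43.9 -51.6] [31 36 30]
w2 186 262 [-44.5 -83.   81. ] [161 166 143]
w2 186 268 [  8.8 -43.8 -37.8] [54 54 45]
w2 186 275 [  5.4 -44.1 -38. ] [46 46 40]
w2 186 285 [  1.2 -44.  -39.7] [38 40 33]
w2 186 300 [ -4.2 -43.3 -43.7] [40 40 36]
w2 186 315 [-83.6 -80.4  59.6] [159 164 143]
w4 272 246 [-2.3 -5.6 17.1] [ 99 102  99]
w4 272 252 [-6.9 -5.6 18.1] [52 53 52]
w4 272 258 [ 12.4  -4.3 -33. ] [62 61 59]
w4 272 264 [ 13.   -4.1 -40.6] [61 62 61]
w4 272 270 [ 12.5  -4.  -45.5] [58 57 57]
w4 272 276 [ 12.4  -3.9 -50.7] [58 59 56]
w4 272 282 [ 13.   -3.8 -56.6] [55 57 53]
w4 272 288 [ 12.4  -3.7 -60.4] [140 142 138]
w4 272 294 [ 13.9  -3.5 -67.1] [13 18 17]
w4 280 246 [-2.5 -0.5 17.6] [ 97 101  98]
w4 280 252 [-6.3 -0.5 16.8] [37 38 35]
w4 280 258 [ 12.5  -0.6 -33.4] [28 27 28]
w4 280 264 [ 12.6  -0.6 -39.8] [24 28 27]
w4 280 270 [ 12.6  -0.6 -45.6] [25 26 21]
w4 280 276 [ 11.8  -0.6 -49.5] [20 21 20]
w4 280 282 [ 12.8  -0.6 -56.5] [16 18 19]
w4 280 288 [ 12.9  -0.6 -61.1] [40 39 38]
w4 280 294 [  9.8  -0.6 -60.3] [46 47 47]
w4 288 246 [-2.   4.6 16.4] [95 99 97]
w4 288 252 [-6.9  4.7 18. ] [51 52 49]
w4 288 258 [ 12.8   3.1 -33.9] [58 61 59]
w4 288 264 [ 12.8   3.  -40.3] [55 59 56]
w4 288 270 [ 12.3   2.9 -45. ] [57 58 57]
w4 288 276 [ 13.1   2.7 -52. ] [53 52 53]
w4 288 282 [ 12.2   2.6 -55.2] [56 57 54]
w4 288 288 [ 12.1   2.5 -59.8] [141 141 137]
w4 288 294 [ 13.6   2.3 -66.6] [18 18 17]
```

Request:
servo_tool:
  commands:
    - [-1, [-0.003, 0, 0], [0, 0, 0]]
    - [-1, [0, 0, 0], [0, 0, 0]]
    - [-1, [0, 0, 0], [0, 0, 0]]
    - [-1, [0, 0, 0], [0, 0, 0]]
    - [-1, [0, 0, 0], [0, 0, 0]]
    - [-1, [0, 0, 0.02], [0, 0, 0]]
    - [-1, [0, 0, 0.02], [0, 0, 0]]
    - [-1, [0, 0, 0.012], [0, 0, 0]]
    - [-1, [0, 0, 0.003], [0, 0, 0]]
    - [-1, [0, 0, 0], [0, 0, 0]]

```text
time_s: 6.63
eef_pos: [469.4, -48.7, 86.7]
ee_rot: [-0.001, -0.018, 1.0, 0.0]
force: [0.0, 0.3, 0.1]
grip_width: 0.999
grip_force: 0.0
```

Request:
servo_tool:
  commands:
    - [-1, [0, 0, 0.003], [0, 0, 0]]
    - [-1, [0, 0, 0.003], [0, 0, 0]]
    - [-1, [0, 0, 0], [0, 0, 0]]

```text
time_s: 6.88
eef_pos: [469.8, -48.9, 81.3]
ee_rot: [0.0, -0.018, 1.0, -0.0]
force: [1.2, 0.2, -0.3]
grip_width: 1.001
grip_force: 0.0
```

Request:
servo_tool:
  commands:
    - [-1, [0, 0, 0.004], [0, 0, 0]]
    - [-1, [0, 0, 0.004], [0, 0, 0]]
    - [-1, [0, 0, 0], [0, 0, 0]]

```text
time_s: 7.13
eef_pos: [469.3, -48.7, 72.5]
ee_rot: [-0.001, -0.018, 1.0, 0.0]
force: [0.1, -0.6, -0.4]
grip_width: 1.001
grip_force: 0.0
```

Request:
servo_tool:
  commands:
    - [1, [0, 0, 0], [0, 0, 0]]
    - [1, [0, 0, 0], [0, 0, 0]]
    - [1, [0, 0, 0], [0, 0, 0]]
    - [1, [0, 0, 0], [0, 0, 0]]
    - [1, [0, 0, 0], [0, 0, 0]]
    - [1, [0, 0, 0], [0, 0, 0]]
    - [1, [0, 0, 0], [0, 0, 0]]
  squeeze: 50

```text
time_s: 7.72
eef_pos: [469.7, -48.1, 73.6]
ee_rot: [0.0, -0.018, 1.0, 0.001]
force: [-1.6, 4.9, 4.6]
grip_width: 0.554
grip_force: 50.6
```

Request:
servo_tool:
  commands:
    - [1, [0.002, 0, -0.004], [0, 0, 0]]
    - [1, [0.001, 0, -0.004], [0, 0, 0]]
    - [1, [0.001, 0, -0.004], [0, 0, 0]]
    - [1, [0.001, 0, -0.004], [0, 0, 0]]
    - [1, [0.001, 0, -0.004], [0, 0, 0]]

```text
time_s: 8.13
eef_pos: [463.4, -48.2, 92.5]
ee_rot: [-0.001, -0.018, 1.0, 0.001]
force: [5.4, 5.0, -10.1]
grip_width: 0.545
grip_force: 52.9
```

Width 0.55 matches the 48 mm paddle, so this grip is good. I keep lifting.

Request:
servo_tool:
  commands:
    - [1, [0, 0, -0.005], [0, 0, 0]]
    - [1, [0, 0, -0.005], [0, 0, 0]]
    - [1, [0, 0, -0.005], [0, 0, 0]]
    - [1, [-0.001, 0, -0.005], [0, 0, 0]]
    - [1, [-0.001, 0, -0.005], [0, 0, 0]]
    - [1, [-0.001, 0, -0.005], [0, 0, 0]]

```text
time_s: 8.63
eef_pos: [463.5, -48.2, 122.1]
ee_rot: [-0.004, -0.019, 1.0, 0.001]
force: [-11.9, 2.9, -10.5]
grip_width: 0.549
grip_force: 53.0
```

Request:
servo_tool:
  commands:
    - [1, [0, 0, -0.009], [0, 0, 0]]
    - [1, [-0.001, 0, -0.009], [0, 0, 0]]
    - [1, [-0.001, 0, -0.009], [0, 0, 0]]
    - [1, [-0.002, 0, -0.009], [0, 0, 0]]

```text
time_s: 8.97
eef_pos: [467.6, -48.0, 158.5]
ee_rot: [-0.004, -0.019, 1.0, 0.001]
force: [-13.8, 3.3, -7.3]
grip_width: 0.547
grip_force: 52.6
```

Request:
servo_tool:
  commands:
    - [1, [-0.001, 0, -0.0098], [0, 0, 0]]
    - [1, [-0.002, 0, -0.0096], [0, 0, 0]]
    - [1, [-0.003, 0, -0.0095], [0, 0, 0]]
    - [1, [-0.0035, 0, -0.0092], [0, 0, 0]]
    - [1, [-0.004, 0, -0.009], [0, 0, 0]]
    - [1, [-0.0046, 0, -0.0088], [0, 0, 0]]

```text
time_s: 9.47
eef_pos: [488.3, -47.4, 215.0]
ee_rot: [-0.001, -0.018, 1.0, 0.001]
force: [3.9, 5.8, -13.4]
grip_width: 0.551
grip_force: 53.6
```

Request:
servo_tool:
  commands:
    - [1, [-0.005, 0, -0.0085], [0, 0, 0]]
    - [1, [-0.0055, 0, -0.0082], [0, 0, 0]]
    - [1, [-0.006, 0, -0.0078], [0, 0, 0]]
    - [1, [-0.0065, 0, -0.0074], [0, 0, 0]]
    - [1, [-0.007, 0, -0.007], [0, 0, 0]]

```text
time_s: 9.88
eef_pos: [518.2, -46.3, 253.1]
ee_rot: [-0.002, -0.018, 1.0, 0.001]
force: [0.5, 5.6, -14.5]
grip_width: 0.551
grip_force: 54.3
```

Request:
servo_tool:
  commands:
    - [1, [-0.0075, 0, -0.0066], [0, 0, 0]]
    - [1, [-0.0078, 0, -0.0062], [0, 0, 0]]
    - [1, [-0.0082, 0, -0.0057], [0, 0, 0]]
    - [1, [-0.0085, 0, -0.0052], [0, 0, 0]]
    - [1, [-0.0088, 0, -0.0047], [0, 0, 0]]
    - [1, [-0.0091, 0, -0.0042], [0, 0, 0]]

```text
time_s: 10.38
eef_pos: [567.7, -44.4, 285.8]
ee_rot: [-0.003, -0.018, 1.0, 0.001]
force: [-2.6, 4.3, -11.9]
grip_width: 0.548
grip_force: 53.1
```

Request:
servo_tool:
  commands:
    - [1, [-0.0093, 0, -0.0037], [0, 0, 0]]
    - [1, [-0.0095, 0, -0.0032], [0, 0, 0]]
    - [1, [-0.0097, 0, -0.0026], [0, 0, 0]]
    - [1, [-0.0098, 0, -0.002], [0, 0, 0]]

```text
time_s: 10.72
eef_pos: [605.9, -43.0, 297.6]
ee_rot: [-0.003, -0.019, 1.0, 0.001]
force: [-9.5, 5.6, -7.5]
grip_width: 0.544
grip_force: 52.5
```

Request:
servo_tool:
  commands:
    - [1, [-0.0099, 0, -0.0012], [0, 0, 0]]
    - [1, [-0.0099, 0, -0.0006], [0, 0, 0]]
    - [1, [-0.01, 0, 0], [0, 0, 0]]
    - [1, [-0.01, 0, 0.0006], [0, 0, 0]]

```text
time_s: 11.05
eef_pos: [645.7, -41.6, 300.1]
ee_rot: [-0.002, -0.019, 1.0, 0.0]
force: [-7.8, 4.1, -2.3]
grip_width: 0.531
grip_force: 51.1
```

Request:
servo_tool:
  commands:
    - [1, [-0.008, 0, 0.001], [0, 0, 0]]
    - [1, [-0.006, 0, 0.001], [0, 0, 0]]
    - [1, [-0.002, 0, 0], [0, 0, 0]]

```text
time_s: 11.3
eef_pos: [663.5, -42.0, 298.3]
ee_rot: [0.001, -0.018, 1.0, -0.001]
force: [-0.7, 0.0, -1.0]
grip_width: 0.308
grip_force: 0.0
```

```bash
python3 - <<'E'
from h import *
a=[]
for n in("scene","side"):
    c,W,s=snap(n,n+"2.png"); np.savez(n+"2.npz",W=W,px=c["pixels"]); a.append(cv2.imread("pics/%s2.png"%n)[60:330,150:450])
cv2.imwrite("pics/both2.png",cv2.resize(np.hstack(a),None,fx=1.33,fy=1.33))
E
```

```text
(no output)
```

View pics/both2.png

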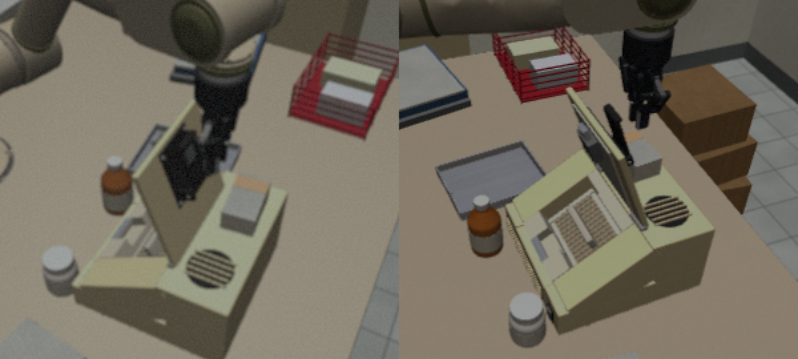

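The door now stands nearly open: its edge is at (180,120) in the left pane, the paddle is free, and the filter with its grip bar shows in the bay at (585,228) in the right pane. I'll measure the door angle, the filter and the tray.

```bash
cat >> h.py <<'E'
y_=np.radians(2.1);U=np.array([np.cos(y_),np.sin(y_),0]);V=np.array([-U[1],U[0],0]);Z=np.array([0,0,1.])
H=np.array([633.5,-66,172.])   # hinge in u,v,z
nS=-.5*U+.866025*Z; xS=.866025*U+.5*Z
def door(W,px):
    hsv=cv2.cvtColor(px,cv2.COLOR_RGB2HSV)
    u,v,z=W@U-H[0],W@V-H[1],W[...,2]-H[2]
    m=(z>15)&(z<200)&(abs(v)<115)&(u>-110)&(u<25)&(hsv[...,1]>40)&(hsv[...,0]>15)&(hsv[...,0]<50)
    P=np.c_[u[m],v[m],z[m]]
    for k in range(6):
        c0=P.mean(0); n=np.linalg.svd(P-c0,full_matrices=False)[2][2]; n*=-np.sign(n[0]) or 1
        P=P[abs((P-c0)@n)<6]
    # inner-face line angle: direction hinge->edge
    a=np.degrees(np.arctan2(n[2],-n[0]))  # lean
    print("door pts",len(P),"n",n.round(3),"offset hinge",(c0@n).round(1),"theta deg",60+90-0-0*a, "lean from vertical to front",np.degrees(np.arctan2(-n[2],-n[0])).round(1))
E
python3 - <<'E'
from h import *
np.set_printoptions(precision=1,suppress=True)
for n in("scene2","side2"):
    d=np.load(n+".npz"); W=d["W"]; px=d["px"]; hsv=cv2.cvtColor(px,cv2.COLOR_RGB2HSV); print(n); door(W,px)
    # filter: height over door-underside plane
    h=(W-(H[0]*U+H[1]*V+H[2]*Z))@nS; x=(W-(H[0]*U+H[1]*V+H[2]*Z))@xS; v=W@V-H[1]
    m=(x>-150)&(x<-30)&(abs(v)<82)&(h>-70)&(h<5)
    print(" bay px",m.sum(),"h hist",np.histogram(h[m],bins=np.arange(-70,6,5)))
    b=m&(h>-15)&(h<5); Q=np.c_[x[b],v[b],h[b]]
    if len(Q)>20: r=cv2.minAreaRect(Q[:,:2].astype(np.float32)); print(" bar",len(Q),np.median(Q,0),r,np.percentile(Q[:,0],[5,95]),np.percentile(Q[:,1],[5,95]),np.percentile(Q[:,2],[5,50,95]))
    t=(W[...,2]>1)&(W[...,2]<30)&(hsv[...,1]<70)&(W[...,0]>330)&(W[...,0]<640)&(W[...,1]>120)&(W[...,1]<330)
    nl,lab,st,ce=cv2.connectedComponentsWithStats(t.astype(np.uint8)); i=1+np.argmax(st[1:,4]); Q=W[lab==i]
    print(" tray",st[i,4],cv2.minAreaRect(Q[:,:2].astype(np.float32)),np.median(Q[:,2]))
E
```

```text
scene2
door pts 2748 n [-0.9  0.  -0.3] offset hinge -13.7 theta deg 150.0 lean from vertical to front 20.1
 bay px 597 h hist (array([  0,   0,   0,   0,   0,   0,  95, 109,  70,  67,  46,  56,  79,
        61,  14]), array([-70, -65, -60, -55, -50, -45, -40, -35, -30, -25, -20, -15, -10,
        -5,   0,   5]))
 bar 210 [-108.5  -41.1   -6.6] ((-90.47972106933594, -15.427818298339844), (132.71693420410156, 118.75288391113281), 89.79129791259766) [-149.5  -72.9] [-81.   42.4] [-13.9  -6.6   0.1]
 tray 349 ((356.3805847167969, 240.8597869873047), (50.97108840942383, 178.650390625), 2.580565929412842) 9.169100265719605
side2
door pts 597 n [-1.   0.  -0.3] offset hinge -1.0 theta deg 150.0 lean from vertical to front 17.5
 bay px 2210 h hist (array([ 42,   8,   6,   5,  10,  11, 808, 729,  75,  80,  61,  58, 186,
       110,  21]), array([-70, -65, -60, -55, -50, -45, -40, -35, -30, -25, -20, -15, -10,
        -5,   0,   5]))
 bar 375 [-93.5  14.7  -6.4] ((-90.27754974365234, -0.0394439697265625), (164.0509796142578, 119.50125122070312), 89.90125274658203) [-148.8  -47.2] [-79.9  81.7] [-12.8  -6.4   0.1]
 tray 2504 ((484.876953125, 225.3856201171875), (309.7056579589844, 209.17022705078125), 0.025355709716677666) 4.840486304760294
```

Request:
servo_tool:
  commands:
    - [-0.2, [0, 0, -0.03], [0, 0, 0]]
    - [-0.2, [0, 0, -0.035], [0, 0, 0]]
    - [-0.2, [0, 0, -0.03], [0, 0, 0]]
    - [-0.2, [0.02, 0, 0], [0, 0, 0]]
    - [-0.2, [0.035, 0, 0], [0, 0, 0]]
    - [-0.2, [0.035, 0, 0], [0, 0, 0]]
    - [-0.2, [0.035, 0, 0], [0, 0, 0]]
    - [-0.2, [0.035, 0, 0], [0, 0, 0]]
    - [-0.2, [0.02, 0, 0], [0, 0, 0]]
    - [-0.2, [0, 0, 0], [0, 0, 0]]

```text
time_s: 12.23
eef_pos: [480.2, -48.4, 394.9]
ee_rot: [0.002, -0.018, 1.0, -0.001]
force: [0.8, 0.9, 0.2]
grip_width: 0.602
grip_force: 0.0
```

Request:
servo_tool:
  commands:
    - [-1, [0, 0, -0.01], [0, 0, 1]]
    - [-1, [0, 0, 0], [0, 0, 1]]
    - [-1, [0, 0, 0], [0, 0, 1]]
    - [-1, [0, 0, 0], [0, 0, 1]]
    - [-1, [0, 0, 0], [0, 0, 1]]
    - [-1, [0, 0, 0], [0, 0, 1]]
    - [-1, [0, 0, 0], [0, 0, 1]]
    - [-1, [0, 0, 0], [0, 0, 1]]
    - [-1, [0, 0, 0], [0, 0, 1]]
    - [-1, [0, 0, 0], [0, 0, 1]]

```text
time_s: 13.07
eef_pos: [483.5, -48.6, 402.8]
ee_rot: [0.001, 0.486, 0.874, 0.0]
force: [-0.9, 0.2, 0.0]
grip_width: 0.997
grip_force: 0.0
```

Request:
servo_tool:
  commands:
    - [-1, [0, 0, 0], [0, 0, 1]]
    - [-1, [0, 0, 0], [0, 0, 1]]
    - [-1, [0, 0, 0], [0, 0, 1]]
    - [-1, [0, 0, 0], [0, 0, 1]]
    - [-1, [0, 0, 0], [0, 0, 1]]
    - [-1, [0, 0, 0], [-1, 0, 0]]
    - [-1, [0, 0, 0], [-1, 0, 0]]
    - [-1, [0, 0, 0], [-1, 0, 0]]
    - [-1, [0, 0, 0], [-1, 0, 0]]
    - [-1, [0, 0, 0], [-1, 0, 0]]

```text
time_s: 13.9
eef_pos: [483.4, -48.6, 403.6]
ee_rot: [0.183, 0.67, 0.695, 0.188]
force: [0.7, 0.1, 0.8]
grip_width: 1.004
grip_force: 0.0
```

```bash
python3 - <<'E'
from h import *
np.set_printoptions(precision=1,suppress=True)
s=sense(); print(s["time_s"],s["eef_pos"],s["joints"]); Rm=rot(s["ee_rot"]); print(Rm.T@np.c_[U,V,Z])
for n in("scene","side","wrist"):
    c,W,s=snap(n,n+"3.png"); px=c["pixels"]; np.savez(n+"3.npz",W=W,px=px); hsv=cv2.cvtColor(px,cv2.COLOR_RGB2HSV); print(n)
    if n!="wrist": door(W,px)
    B=W-(H[0]*U+H[1]*V+H[2]*Z); h=B@nS; x=B@xS; v=B@V
    b=(x>-125)&(x<-55)&(abs(v)<65)&(h>-20)&(h<4); Q=np.c_[x[b],v[b],h[b]]
    if len(Q)>20: print(" bar",len(Q),np.median(Q,0),np.percentile(Q[:,0],[3,10,50,90,97]),np.percentile(Q[:,1],[3,10,50,90,97]),np.percentile(Q[:,2],[5,50,95]))
    f=(x>-150)&(x<-32)&(abs(v)<80)&(h>-41)&(h<-30); Q=np.c_[x[f],v[f],h[f]]
    if len(Q)>50: print(" face",len(Q),cv2.minAreaRect(Q[:,:2].astype(np.float32)),np.percentile(Q[:,0],[1,99]),np.percentile(Q[:,1],[1,99]),np.median(Q[:,2]))
    t=(W[...,2]>12)&(W[...,2]<30)&(W[...,0]>330)&(W[...,0]<610)&(W[...,1]>130)&(W[...,1]<345)&(hsv[...,1]<80)
    Q=W[t]
    if len(Q)>50: print(" traywall",len(Q),cv2.minAreaRect(Q[:,:2].astype(np.float32)),np.percentile(Q[:,0],[2,98]),np.percentile(Q[:,1],[2,98]))
E
```

```text
13.9 [483.4 -48.6 403.6] [-0.5 -0.2  1.6  0.3  1.2 -0.6]
[[ 0.   1.  -0. ]
 [ 0.9  0.   0.5]
 [ 0.5 -0.  -0.9]]
scene
door pts 3012 n [-0.9  0.  -0.3] offset hinge -13.6 theta deg 150.0 lean from vertical to front 20.1
 bar 111 [-87.2 -33.6  -8.9] [-97.3 -94.9 -87.2 -84.1 -83. ] [-49.3 -47.9 -33.6 -16.4 -10.6] [-18.9  -8.9  -4.8]
 face 205 ((-129.76158142089844, -18.20854949951172), (62.90370559692383, 119.1142578125), 44.33147048950195) [-149.7  -70.6] [-44.9  42.6] -34.85162604975671
 traywall 211 ((464.8071594238281, 253.9588623046875), (226.6420135498047, 183.24842834472656), 5.9451727867126465) [346.4 575.5] [155.4 343.9]
side
door pts 756 n [-1.  -0.  -0.3] offset hinge 1.5 theta deg 150.0 lean from vertical to front 17.3
 bar 200 [-91.   -6.   -6.9] [-98.5 -96.9 -91.  -85.4 -84.9] [-49.3 -46.9  -6.   36.4  43.9] [-16.9  -6.9  -4.5]
 face 1507 ((-90.9924545288086, 11.650566101074219), (115.04035949707031, 136.45973205566406), 0.03312467783689499) [-148.   -36.5] [-53.7  76.3] -35.01710702509146
 traywall 447 ((461.6470947265625, 255.3905487060547), (228.52442932128906, 183.50540161132812), 8.458311080932617) [344.4 577.9] [153.7 344.5]
wrist
 bar 714 [-93.6   1.4  -6.9] [-101.   -99.9  -93.6  -88.   -87.8] [-46.9 -39.3   1.4  40.   47. ] [-15.5  -6.9  -5.3]
 face 6206 ((-92.54476928710938, -0.4546966552734375), (114.86820983886719, 159.09645080566406), 0.016456326469779015) [-149.1  -39.7] [-76.1  73. ] -34.988931465960036
 traywall 993 ((471.8943176269531, 174.49188232421875), (225.94241333007812, 35.81241989135742), 10.497069358825684) [361.7 581.7] [152.2 205.4]
```

View pics/wrist3.png

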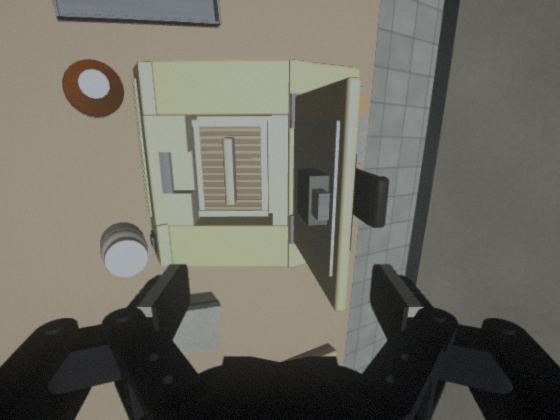

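The bar is at (229,170), upright in the picture and square to the gripper. The door stands open at right, clear of the approach.

```bash
python3 - <<'E'
from h import *
np.set_printoptions(precision=1,suppress=True)
s=sense(); Rm=rot(s["ee_rot"]); O=H[0]*U+H[1]*V+H[2]*Z
for x in(-92,-94):
    B=O+x*xS+0*V-21*nS; print(B,"tool coords",Rm.T@(B-s["eef_pos"]))
E0=O+190*(-np.sin(np.radians(20))*U+np.cos(np.radians(20))*Z); print("door edge in tool",Rm.T@(E0-s["eef_pos"]))
# finger tips / body in tool coords from wrist depth
d=np.load("wrist3.npz"); L=(d["W"]-s["eef_pos"])@Rm; m=(L[...,2]<-20)&(abs(L[...,1])<70)&(d["px"].max(2)<120)
print("tip z",np.percentile(L[m][:,2],[99,100]))
E
```

```text
[566.4 -45.3 107.8] tool coords [  0.7 -74.6 297.6]
[564.6 -45.3 106.8] tool coords [  0.7 -76.6 297.6]
door edge in tool [ 0.6 50.3 89.5]
tip z [-43.8 -36.3]
```

Request:
servo_tool:
  commands:
    - [-1, [0.001, -0.036, 0.01], [0, 0, 0]]
    - [-1, [0, -0.036, 0.02], [0, 0, 0]]
    - [-1, [0, -0.004, 0.035], [0, 0, 0]]
    - [-1, [0, 0, 0.035], [0, 0, 0]]
    - [-1, [0, 0, 0.035], [0, 0, 0]]
    - [-1, [0, 0, 0.035], [0, 0, 0]]
    - [-1, [0, 0, 0.03], [0, 0, 0]]
    - [-1, [0, 0, 0.02], [0, 0, 0]]
    - [-1, [0, 0, 0], [0, 0, 0]]
    - [-1, [0, 0, 0], [0, 0, 0]]

```text
time_s: 14.88
eef_pos: [528.1, -45.6, 173.7]
ee_rot: [0.178, 0.67, 0.696, 0.186]
force: [1.0, -1.0, -0.2]
grip_width: 1.005
grip_force: 0.0
```

```bash
python3 - <<'E'
from h import *
np.set_printoptions(precision=1,suppress=True)
c,W,s=snap("wrist","w5.png"); Rm=rot(s["ee_rot"]); L=(W-s["eef_pos"])@Rm; px=c["pixels"]
print(s["time_s"],s["eef_pos"],s["force"])
O=H[0]*U+H[1]*V+H[2]*Z; B=W-O; h=B@nS; x=B@xS; v=B@V
b=(x>-125)&(x<-55)&(abs(v)<65)&(h>-12)&(h<4)&(px.max(2)>60); Q=L[b]; print("bar tool",len(Q),np.percentile(Q[:,0],[3,50,97]),np.percentile(Q[:,1],[3,50,97]),np.percentile(Q[:,2],[5,50,95]))
f=(x>-150)&(x<-32)&(abs(v)<80)&(h>-41)&(h<-30); print("face z",np.median(L[f][:,2]),f.sum())
E
```

```text
14.8833 [528.1 -45.6 173.7] [ 1.  -1.  -0.2]
bar tool 2176 [-47.3   2.3  45.3] [-8.7 -2.   4.3] [60.7 61.9 63.8]
face z 90.20763895752974 19589
```

View pics/w5.png

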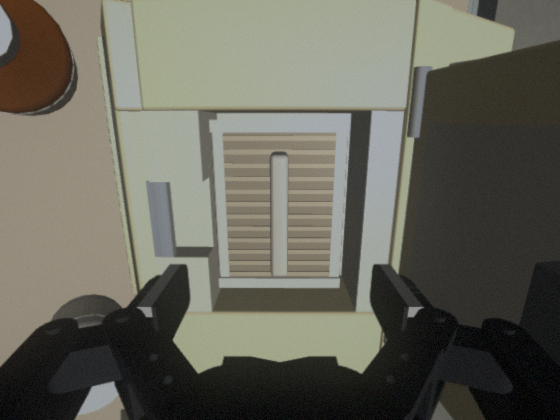

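The bar is centred between the fingers at (279,215), 2 mm off. I go down and pinch it lightly.

Request:
servo_tool:
  commands:
    - [-1, [0, -0.002, 0.03], [0, 0, 0]]
    - [-1, [0, 0, 0.03], [0, 0, 0]]
    - [-1, [0, 0, 0.025], [0, 0, 0]]
    - [-1, [0, 0, 0.018], [0, 0, 0]]
    - [-1, [0, 0, 0.009], [0, 0, 0]]
    - [-1, [0, 0, 0], [0, 0, 0]]
    - [-1, [0, 0, 0], [0, 0, 0]]

```text
time_s: 15.52
eef_pos: [582.0, -44.0, 77.2]
ee_rot: [0.18, 0.67, 0.695, 0.187]
force: [0.2, -0.9, -0.4]
grip_width: 1.0
grip_force: 0.0
```

Request:
servo_tool:
  commands:
    - [1, [0, 0, 0], [0, 0, 0]]
    - [1, [0, 0, 0], [0, 0, 0]]
    - [1, [0, 0, 0], [0, 0, 0]]
    - [1, [0, 0, 0], [0, 0, 0]]
    - [1, [0, 0, 0], [0, 0, 0]]
    - [1, [0, 0, 0], [0, 0, 0]]
    - [1, [0, 0, 0], [0, 0, 0]]
    - [1, [0, 0, 0], [0, 0, 0]]
    - [1, [0, 0, 0], [0, 0, 0]]
    - [1, [0, 0, 0], [0, 0, 0]]
  squeeze: 25

```text
time_s: 16.35
eef_pos: [582.9, -44.0, 77.3]
ee_rot: [0.181, 0.67, 0.695, 0.187]
force: [3.7, 2.3, 4.9]
grip_width: 0.157
grip_force: 31.5
```

Request:
servo_tool:
  commands:
    - [1, [0, 0, -0.004], [0, 0, 0]]
    - [1, [0, 0, -0.006], [0, 0, 0]]
    - [1, [0, 0, -0.008], [0, 0, 0]]
    - [1, [0, 0, -0.01], [0, 0, 0]]
    - [1, [0, 0, -0.012], [0, 0, 0]]
    - [1, [0, 0, -0.012], [0, 0, 0]]

```text
time_s: 16.85
eef_pos: [555.6, -44.9, 121.4]
ee_rot: [0.18, 0.67, 0.695, 0.186]
force: [-0.9, -0.4, -3.3]
grip_width: 0.156
grip_force: 30.8
```

Request:
servo_tool:
  commands:
    - [1, [0, 0, -0.015], [0, 0, 0]]
    - [1, [0, 0, -0.018], [0, 0, 0]]
    - [1, [0, 0, -0.02], [0, 0, 0]]
    - [1, [0, 0, -0.02], [0, 0, 0]]
    - [1, [0, 0, -0.02], [0, 0, 0]]
    - [1, [0, 0, -0.015], [0, 0, 0]]
    - [1, [0, 0, -0.008], [0, 0, 0]]
    - [1, [0, 0, 0], [0, 0, 0]]

```text
time_s: 17.52
eef_pos: [497.3, -47.0, 222.2]
ee_rot: [0.18, 0.67, 0.695, 0.186]
force: [0.8, -0.0, -1.9]
grip_width: 0.16
grip_force: 30.8
```

```bash
python3 - <<'E'
from h import *
np.set_printoptions(precision=2,suppress=True)
s=sense(); print(s["time_s"],s["eef_pos"],s["force"],s["grip_width"],s["wrist_torque"],s["joints"])
a=[]
for n in("scene","side"):
    c,W,s=snap(n,n+"4.png"); np.savez(n+"4.npz",W=W,px=c["pixels"]); a.append(cv2.imread("pics/%s4.png"%n)[60:330,150:450])
    hsv=cv2.cvtColor(c["pixels"],cv2.COLOR_RGB2HSV)
    t=(W[...,2]>14)&(W[...,2]<30)&(W[...,0]>330)&(W[...,0]<610)&(W[...,1]>140)&(W[...,1]<335)&(hsv[...,1]<80)
    nl,lab,st,ce=cv2.connectedComponentsWithStats(cv2.dilate(t.astype(np.uint8),np.ones((3,3))))
    for i in range(1,nl):
        if st[i,4]>60: Q=W[(lab==i)&t]; print(n,st[i],cv2.minAreaRect(Q[:,:2].astype(np.float32)))
cv2.imwrite("pics/both4.png",cv2.resize(np.hstack(a),None,fx=1.33,fy=1.33))
E
```

```text
17.5167 [497.34 -46.97 222.18] [ 0.8  -0.04 -1.94] 0.16002003832552003 [-0.01  0.45 -0.02] [-0.47 -0.04  1.97  0.35  0.78 -0.71]
scene [256 151  23  18 154] ((351.0848083496094, 294.1513671875), (93.09627532958984, 32.16282653808594), 74.2681884765625)
scene [321 171  10  19  88] ((571.4376220703125, 297.5569763183594), (4.137505054473877, 71.36088562011719), 6.191877365112305)
side [176 176  31  48 392] ((392.1180419921875, 245.0248260498047), (83.6664047241211, 179.70286560058594), 6.6431474685668945)
side [217 206  20  11 117] ((457.2857666015625, 166.20962524414062), (54.0821647644043, 10.9634428024292), 11.816153526306152)
```

View pics/both4.png

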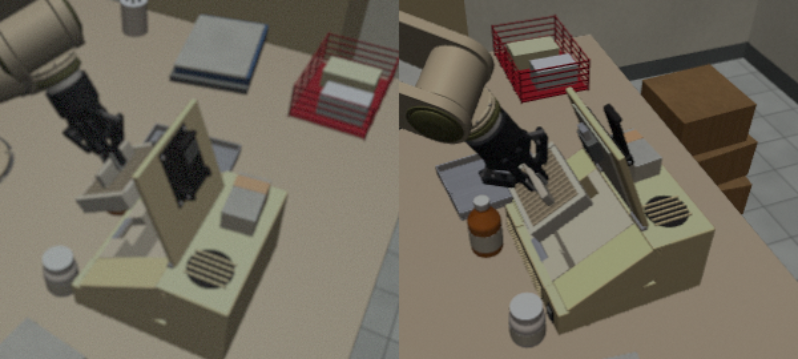

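The cassette is clear of the bay and firmly held by its bar at (540,180) in the right pane. The tray is empty at (470,190). Next I refine the tray pose from the stored clouds.

```bash
python3 - <<'E'
from h import *
np.set_printoptions(precision=1,suppress=True)
allP=[]
for n in("scene3","side3","side4","side","w1","w2","w3","wrist3"):
    d=np.load(n+".npz"); W=d["W"]; px=d["px"]; hsv=cv2.cvtColor(px,cv2.COLOR_RGB2HSV)
    t=(W[...,2]>-3)&(W[...,2]<32)&(W[...,0]>320)&(W[...,0]<620)&(W[...,1]>130)&(W[...,1]<370)&((px[...,2].astype(int)-px[...,0])>-4)
    t=cv2.morphologyEx(t.astype(np.uint8),cv2.MORPH_OPEN,np.ones((3,3)))
    nl,lab,st,ce=cv2.connectedComponentsWithStats(t)
    if nl<2: print(n,"none"); continue
    i=1+np.argmax(st[1:,4]); Q=W[(lab==i)]; Q=Q[~np.isnan(Q[:,0])]
    r=cv2.minAreaRect(Q[:,:2].astype(np.float32)); print(n,st[i,4],np.round(r[0],1),np.round(r[1],1),round(r[2],1),"z",np.percentile(Q[:,2],[5,50,95]))
    # near-wall line: min y per x bin
    xs=[];ys=[]
    for x in range(375,560,8):
        k=Q[(Q[:,0]>x)&(Q[:,0]<x+8)]
        if len(k)>8: xs.append(x+4); ys.append(np.percentile(k[:,1],3))
    if len(xs)>8: p=np.polyfit(xs,ys,1); print("   near wall slope deg",np.degrees(np.arctan(p[0])).round(1),"y at 465",np.polyval(p,465).round(1))
    xs=[];ys=[]
    for y in range(170,320,8):
        k=Q[(Q[:,1]>y)&(Q[:,1]<y+8)]
        if len(k)>8: ys.append(y+4); xs.append([np.percentile(k[:,0],3),np.percentile(k[:,0],97)])
    if len(ys)>8:
        xs=np.array(xs)
        for j in(0,1): p=np.polyfit(ys,xs[:,j],1); print("   side",j,"deg",-np.degrees(np.arctan(p[0])).round(1),"x at y250",np.polyval(p,250).round(1))
E
```

```text
scene3 280 [550.1 315. ] [ 58.2 113.4] 35.6 z [ 1.8  5.3 24.1]
side3 2211 [461.5 254. ] [227.6 181.1] 8.4 z [ 2.   4.9 19.7]
   near wall slope deg 9.5 y at 465 189.8
   side 0 deg 2.0 x at y250 359.3
   side 1 deg -33.0 x at y250 546.5
side4 1098 [416.2 247.7] [131.5 184.6] 6.6 z [ 2.2  5.  23.8]
   near wall slope deg -9.1 y at 465 177.3
   side 0 deg 6.2 x at y250 354.4
   side 1 deg 11.6 x at y250 448.3
side 2073 [462.1 253.1] [224.5 182.7] 6.8 z [ 1.9  4.9 21.2]
   near wall slope deg 8.7 y at 465 191.2
   side 0 deg 2.7 x at y250 358.5
   side 1 deg -24.5 x at y250 538.9
w1 6891 [466.2 173.4] [ 44.7 234.8] 89.6 z [ 2.3  4.  23.6]
   near wall slope deg 6.6 y at 465 163.1
w2 17548 [464.7 236.7] [224.8 148.6] 6.9 z [ 2.2  3.5 22.7]
   near wall slope deg 7.4 y at 465 164.4
   side 0 deg -47.4 x at y250 401.4
   side 1 deg 4.2 x at y250 571.7
w3 17674 [471.6 239. ] [239.  151.5] 6.9 z [ 2.2  3.5 22.6]
   near wall slope deg 7.4 y at 465 164.2
   side 0 deg -45.6 x at y250 398.6
   side 1 deg 0.8 x at y250 570.0
wrist3 3646 [471.9 176.2] [224.9  39.2] 10.5 z [ 1.9  3.9 23.8]
   near wall slope deg 6.6 y at 465 163.0
```

Request:
servo_tool:
  commands:
    - [1, [0.004, -0.006, 0], [0.5, 0, 0]]
    - [1, [0.01, -0.008, 0], [1, 0, 0]]
    - [1, [0.015, -0.008, 0], [1, 0, 0]]
    - [1, [0.02, -0.008, 0], [1, 0, 0]]
    - [1, [0.02, -0.005, 0], [1, 0, 0]]
    - [1, [0.02, 0, 0], [0.5, 0, 0]]
    - [1, [0.02, 0, 0], [0, 0, -0.4]]
    - [1, [0.02, 0, 0], [0, 0, -0.4]]
    - [1, [0.02, 0, 0], [0, 0, 0]]
    - [1, [0.02, 0, 0], [0, 0, 0]]

```text
time_s: 18.45
eef_pos: [454.6, 121.8, 207.4]
ee_rot: [-0.001, 0.663, 0.749, -0.001]
force: [-0.0, 0.1, -2.7]
grip_width: 0.159
grip_force: 30.7
```

Request:
servo_tool:
  commands:
    - [1, [0.02, 0, 0], [0, 0, 0]]
    - [1, [0.02, 0, 0], [0, 0, 0]]
    - [1, [0.02, 0, 0], [0, 0, 0]]
    - [1, [0.02, 0, 0], [0, 0, 0]]
    - [1, [0.02, 0, 0], [0, 0, 0]]
    - [1, [0.012, 0, 0], [0, 0, 0]]
    - [1, [0.006, 0, 0], [0, 0, 0]]
    - [1, [0, 0, 0], [0, 0, 0]]

```text
time_s: 19.12
eef_pos: [440.4, 238.4, 208.1]
ee_rot: [-0.0, 0.663, 0.749, -0.001]
force: [0.6, -0.2, -1.9]
grip_width: 0.157
grip_force: 30.7
```

```bash
python3 - <<'E'
from h import *
np.set_printoptions(precision=3,suppress=True)
s=sense(); Rm=rot(s["ee_rot"]); print(s["time_s"],s["eef_pos"],s["force"],s["grip_width"],s["joints"]); print(Rm)
print("tool y yaw",np.degrees(np.arctan2(Rm[1,1],Rm[0,1])),"to tray",Rm.T@(np.array([462.5,252.5,100])-s["eef_pos"]))
c,W,s=snap("wrist"); L=(W-s["eef_pos"])@Rm; px=c["pixels"]
m=(abs(L[...,0])<110)&(abs(L[...,1])<70)&(L[...,2]>-60)&(L[...,2]<20)&(px.max(2)>110)
Q=L[m]; print("cassette in tool",m.sum(),[np.percentile(Q[:,i],[1,50,99]) for i in range(3)])
k=Q[(abs(Q[:,1])>15)&(Q[:,2]>-35)]
if len(k)>50: print("face plane",len(k),np.linalg.lstsq(np.c_[k[:,:2],np.ones(len(k))],k[:,2],rcond=None)[0])
np.savez("w6.npz",W=W,px=px)
E
```

```text
19.1167 [440.406 238.377 208.089] [ 0.584 -0.159 -1.852] 0.15739099017059638 [0.262 0.26  1.566 0.    1.317 0.14 ]
[[-0.122  0.993 -0.001]
 [ 0.993  0.122 -0.   ]
 [-0.    -0.001 -1.   ]]
tool y yaw 6.98411600031814 to tray [ 11.34   23.787 108.057]
cassette in tool 38040 [array([-32.209,  35.447,  72.667]), array([-55.507,  -1.219,  53.063]), array([-49.51 , -20.517, -17.826])]
face plane 26903 [ -0.011  -0.001 -19.777]
```

Request:
servo_tool:
  commands:
    - [1, [0.005, 0.01, 0.01], [0, 0, 0]]
    - [1, [0.005, 0.01, 0.025], [0, 0, 0]]
    - [1, [0.003, 0.005, 0.03], [0, 0, 0]]
    - [1, [0, 0, 0.03], [0, 0, 0]]
    - [1, [0, 0, 0.025], [0, 0, 0]]
    - [1, [0, 0, 0.02], [0, 0, 0]]
    - [1, [0, 0, 0.015], [0, 0, 0]]
    - [1, [0, 0, 0.01], [0, 0, 0]]
    - [1, [0, 0, 0.005], [0, 0, 0]]
    - [1, [0, 0, 0], [0, 0, 0]]

```text
time_s: 20.0
eef_pos: [463.8, 253.0, 38.4]
ee_rot: [-0.0, 0.664, 0.748, -0.0]
force: [-0.5, -0.3, -1.6]
grip_width: 0.157
grip_force: 30.7
```

```bash
python3 - <<'E'
from h import *
np.set_printoptions(precision=2,suppress=True)
c,W,s=snap("wrist"); Rm=rot(s["ee_rot"]); L=(W-s["eef_pos"])@Rm; px=c["pixels"]
print(s["eef_pos"],s["force"])
hsv=cv2.cvtColor(px,cv2.COLOR_RGB2HSV)
t=(W[...,2]>-5)&(W[...,2]<30)&(abs(L[...,1])<125)&(L[...,0]>60)&(L[...,0]<140)&((px[...,2].astype(int)-px[...,0])>-4)
Q=L[t]; print("tray in tool",t.sum(),"x max",np.percentile(Q[:,0],[50,98,99.5]),"y",np.percentile(Q[:,1],[.5,2,98,99.5]),"floor z",np.percentile(Q[:,2],[10,50,90]))
E
```

```text
[463.84 253.    38.39] [-0.5  -0.33 -1.64]
tray in tool 13609 x max [79.85 88.09 88.6 ] y [-111.25 -109.42  108.9   110.47] floor z [14.88 34.3  35.56]
```

Request:
servo_tool:
  commands:
    - [1, [0.001, 0.001, 0.008], [0, 0, 0]]
    - [1, [0, 0, 0.006], [0, 0, 0]]
    - [1, [0, 0, 0.004], [0, 0, 0]]
    - [1, [0, 0, 0.002], [0, 0, 0]]
    - [1, [0, 0, 0.001], [0, 0, 0]]
    - [1, [0, 0, 0], [0, 0, 0]]

```text
time_s: 20.55
eef_pos: [464.7, 254.7, 17.8]
ee_rot: [-0.0, 0.663, 0.748, -0.0]
force: [0.0, 0.1, -3.4]
grip_width: 0.16
grip_force: 30.7
```

Request:
servo_tool:
  commands:
    - [1, [0, 0, 0.001], [0, 0, 0]]
    - [1, [0, 0, 0.001], [0, 0, 0]]
    - [1, [0, 0, 0], [0, 0, 0]]

```text
time_s: 20.8
eef_pos: [464.7, 254.7, 15.9]
ee_rot: [0.0, 0.663, 0.748, 0.0]
force: [0.6, -0.2, -3.5]
grip_width: 0.157
grip_force: 30.7
```

Request:
servo_tool:
  commands:
    - [1, [0, 0, 0.001], [0, 0, 0]]
    - [1, [0, 0, 0.0005], [0, 0, 0]]
    - [1, [0, 0, 0], [0, 0, 0]]

```text
time_s: 21.05
eef_pos: [464.9, 254.7, 14.7]
ee_rot: [0.0, 0.663, 0.748, 0.0]
force: [0.4, 0.0, 1.3]
grip_width: 0.156
grip_force: 31.2
```

Request:
servo_tool:
  commands:
    - [1, [0, 0, 0.0005], [0, 0, 0]]
    - [1, [0, 0, 0.0005], [0, 0, 0]]
    - [1, [0, 0, 0], [0, 0, 0]]

```text
time_s: 21.3
eef_pos: [464.9, 254.7, 14.7]
ee_rot: [0.0, 0.663, 0.748, 0.0]
force: [-4.5, -2.2, 13.0]
grip_width: 0.156
grip_force: 32.9
```

Touched down. I take off the pressure, release and back away.

Request:
servo_tool:
  commands:
    - [1, [0, 0, -0.001], [0, 0, 0]]
    - [0.5, [0, 0, 0], [0, 0, 0]]
    - [0.2, [0, 0, 0], [0, 0, 0]]
    - [-0.2, [0, 0, 0], [0, 0, 0]]
    - [-0.2, [0, 0, 0], [0, 0, 0]]
    - [-0.2, [0, 0, 0], [0, 0, 0]]

```text
time_s: 21.8
eef_pos: [464.7, 254.7, 14.3]
ee_rot: [-0.0, 0.663, 0.748, -0.0]
force: [0.2, 0.3, 0.2]
grip_width: 0.597
grip_force: 0.0
```

Request:
servo_tool:
  commands:
    - [-0.2, [0, 0, -0.005], [0, 0, 0]]
    - [-0.2, [0, 0, -0.015], [0, 0, 0]]
    - [-0.2, [0, 0, -0.025], [0, 0, 0]]
    - [-0.2, [0, 0, -0.03], [0, 0, 0]]
    - [-0.2, [0, 0, -0.035], [0, 0, 0]]
    - [-0.2, [0, 0, -0.035], [0, 0, 0]]
    - [-0.2, [0, 0, -0.035], [0, 0, 0]]
    - [-0.2, [0, 0, -0.02], [0, 0, 0]]
    - [-0.2, [0, 0, 0], [0, 0, 0]]

```text
time_s: 22.55
eef_pos: [466.3, 255.2, 219.5]
ee_rot: [0.002, 0.663, 0.748, 0.004]
force: [-0.9, -0.3, 0.2]
grip_width: 0.6
grip_force: 0.0
```

```bash
python3 - <<'E'
from h import *
np.set_printoptions(precision=2,suppress=True)
s=sense(); print(s["time_s"],s["eef_pos"],s["force"],s["grip_width"])
c,W,s=snap("wrist"); Rm=rot(s["ee_rot"]); L=(W-s["eef_pos"])@Rm; px=c["pixels"]
m=(W[...,2]>28)&(W[...,2]<70)&(abs(L[...,1])<75)&(abs(L[...,0])<95)&(L[...,2]>60)
Q=W[m]; print("cassette",m.sum(),"x/y tool",np.percentile(L[m][:,0],[.5,99.5]),np.percentile(L[m][:,1],[.5,99.5]),"z",np.percentile(Q[:,2],[2,25,50,98]))
f=Q[Q[:,2]<42]; print("face tilt",np.linalg.lstsq(np.c_[f[:,:2]-f[:,:2].mean(0),np.ones(len(f))],f[:,2],rcond=None)[0])
# bottle, jar, door with fixed cams
for n,o in(("scene","scene"),("side","side")):
    c,W,s=snap(n); px=c["pixels"]; door(W,px); d=np.load(o+".npz")
    for nm,(x0,x1,y0,y1) in {"bottle":(350,450,0,90),"jar":(350,460,-215,-130),"carton":(400,600,-480,-280)}.items():
        q=[]
        for A in(d["W"],W):
            k=(A[...,0]>x0)&(A[...,0]<x1)&(A[...,1]>y0)&(A[...,1]<y1)&(A[...,2]>40); q.append(np.r_[np.median(A[k],0),k.sum()] if k.any() else "none")
        print(n,nm,*q)
    for A in (d["W"],W):
        k=(A[...,2]>190)&(A[...,2]<225)&(A@U>660)&(A@U<760)&(abs(A@V+66)<150); print(n,"packet",np.r_[np.median(A[k],0),k.sum()])
E
```

```text
22.55 [466.31 255.25 219.55] [-0.95 -0.25  0.18] 0.6003216160972217
cassette 12406 x/y tool [-77.02  72.75] [-60.11  50.46] z [32.44 34.07 35.1  63.87]
face tilt [-0.   0.  34.9]
door pts 3022 n [-0.94  0.   -0.34] offset hinge -13.6 theta deg 150.0 lean from vertical to front 20.1
scene bottle [ 409.79   33.74  550.78 2386.  ] [410.49  47.06  90.57 679.  ]
scene jar [ 424.   -177.52   81.62  691.  ] [ 424.13 -177.52   81.52  694.  ]
scene carton [ 498.18 -343.3    59.06 2560.  ] [ 497.88 -343.59   58.99 2561.  ]
scene packet [ 702.79   11.76  214.35 1080.  ]
scene packet [ 702.53   11.98  214.36 1076.  ]
door pts 711 n [-0.95 -0.   -0.3 ] offset hinge 0.7 theta deg 150.0 lean from vertical to front 17.5
side bottle [ 393.06   31.85  550.71 1797.  ] [394.72  44.25  88.34 804.  ]
side jar [ 412.65 -178.05   82.14  838.  ] [ 412.2  -178.     82.27  833.  ]
side carton [ 487.99 -344.57   59.65 2891.  ] [ 487.58 -344.25   59.7  2885.  ]
side packet [693.91  12.33 213.85 907.  ]
side packet [706.44  -3.4  214.12 601.  ]
```

```bash
python3 -c "
from rig import *
print(finish_job())"
```

```text
the job is handed in; nothing more can be done
None
```

The job is handed in after about 23 s: the door measured about 100° open (at its stop), the cassette lies flat and centred in the tray with its grip up, and the jar, cartons and packet measured where they began. The bottle's before and after readings weren't comparable (the arm was in the first view). My first two tries at the paddle slipped off and it sprang back down, and the third opened the door.

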